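# Pack the marking kit from the bench rack into the case foam

## Task

Move the tape measure, hole saw, spirit level and V-block from the plywood rack into the foam of the tool case, each standing upright and fully down in the cutout of its own shape and colour. Fill the case in order from the end with the orange block towards the grey end, leaving no gap behind you. Lower each one in rather than dropping it, and do not shove the blue paint tin.

Things in the scene. Friction and masses are not known exactly. Their poses are not given: they have to be found in the camera images.
- tape: Yellow and black tape measure, a block 62 mm (its x) by 40 mm (its y) by 54 mm high; grip it across y. Upright in any of four rack bays (floor 20 mm above the bench, ribs 8 mm high, bays 85 mm apart), its x roughly along the robot's x. Origin: centre of its underside.
- holesaw: Red hole saw, a cylinder 48 mm in diameter and 48 mm high with a small steel shank on top reaching to 63 mm; grip it across the red cylinder. Upright in any of four rack bays (floor 20 mm above the bench, ribs 8 mm high, bays 85 mm apart), its x roughly along the robot's x. Origin: centre of its underside.
- level: Green pocket spirit level standing on edge, 84 mm (its x) by 24 mm (its y) by 48 mm high, with a yellow-green vial window on top and a silver stripe along its sides; grip it across y. Upright in any of four rack bays (floor 20 mm above the bench, ribs 8 mm high, bays 85 mm apart), its x roughly along the robot's x. Origin: centre of its underside.
- vblock: Blue V-block, 44 by 44 by 44 mm, with a steel-faced V groove along its x in the top; grip it across y (the two flat blue cheeks). Upright in any of four rack bays (floor 20 mm above the bench, ribs 8 mm high, bays 85 mm apart), its x roughly along the robot's x. Origin: centre of its underside.
- cut_tape: Black foam tile with a rectangular cutout 76 mm (x) by 54 mm (y) with a yellow floor, for the tape measure. Fixed; 114 (x) by 90 (y) by 22 mm high, one of four tiles in a row along y, 90 mm apart, in any order, in the low case beyond the rack. Origin: centre of its underside, 4 mm above the bench; cutout centred on it, floor 8 mm and rim 22 mm above it.
- cut_holesaw: Black foam tile with a round cutout 62 mm in diameter with a red floor, for the hole saw. Fixed; 114 (x) by 90 (y) by 22 mm high, one of four tiles in a row along y, 90 mm apart, in any order, in the low case beyond the rack. Origin: centre of its underside, 4 mm above the bench; cutout centred on it, floor 8 mm and rim 22 mm above it.
- cut_level: Black foam tile with a long narrow cutout 98 mm (x) by 38 mm (y) with a green floor, for the spirit level. Fixed; 114 (x) by 90 (y) by 22 mm high, one of four tiles in a row along y, 90 mm apart, in any order, in the low case beyond the rack. Origin: centre of its underside, 4 mm above the bench; cutout centred on it, floor 8 mm and rim 22 mm above it.
- cut_vblock: Black foam tile with a square cutout 58 by 58 mm with a blue floor, for the V-block. Fixed; 114 (x) by 90 (y) by 22 mm high, one of four tiles in a row along y, 90 mm apart, in any order, in the low case beyond the rack. Origin: centre of its underside, 4 mm above the bench; cutout centred on it, floor 8 mm and rim 22 mm above it.
- end_orange: Fixed orange block, 100 mm (x) by 26 mm (y) by 26 mm high, across one end of the case's row of tiles, left or right (a grey one of the same size closes the other end). Origin: centre of its underside, 4 mm above the bench and 64 mm from the centre of the nearest tile.
- tin: Bystander: a loose blue paint tin with a paper label, 72 mm in diameter and 85 mm high, upright on the bench at the robot's left. Origin: centre of its underside.
There are look-alikes about, which are no part of the job. Of the things shaped like the level, the green one is meant. What is shaped like the cut_holesaw but white is not meant.

How it is judged:
At the end, for the whole second after the job is handed in: Each of the four things stands in its own cutout: within 12 mm of the cutout's centre horizontally, its underside within 4 mm of the cutout floor, tilted less than 0.12 rad, released and at rest (horizontal distance between tape and cut_tape below 0.012 m and z of tape in the frame of cut_tape between 0.004 and 0.012 m and angle between each of tape, holesaw, level, vblock's own z axis and vertical below 0.12 rad and linear speed of each of tape, holesaw, level, vblock below 0.02 m/s and angular speed of each of tape, holesaw, level, vblock below 0.2 rad/s and horizontal distance between holesaw and cut_holesaw below 0.012 m and z of holesaw in the frame of cut_holesaw between 0.004 and 0.012 m and horizontal distance between level and cut_level below 0.012 m and z of level in the frame of cut_level between 0.004 and 0.012 m and horizontal distance between vblock and cut_vblock below 0.012 m and z of vblock in the frame of cut_vblock between 0.004 and 0.012 m); the robot touches nothing.
It fails at once if a thing is seated in its cutout while a cutout nearer to the orange end is still without its thing (((horizontal distance between tape and cut_tape below 0.012 m and z of tape in the frame of cut_tape below 0.012 m) and not (horizontal distance between holesaw and cut_holesaw below 0.02 m and z of holesaw in the frame of cut_holesaw below 0.022 m) and (y of each of cut_holesaw, end_orange in the frame of cut_tape above 0 m or y of each of cut_holesaw, end_orange in the frame of cut_tape below 0 m)) or ((horizontal distance between tape and cut_tape below 0.012 m and z of tape in the frame of cut_tape below 0.012 m) and not (horizontal distance between level and cut_level below 0.02 m and z of level in the frame of cut_level below 0.022 m) and (y of each of cut_level, end_orange in the frame of cut_tape above 0 m or y of each of cut_level, end_orange in the frame of cut_tape below 0 m)) or ((horizontal distance between tape and cut_tape below 0.012 m and z of tape in the frame of cut_tape below 0.012 m) and not (horizontal distance between vblock and cut_vblock below 0.02 m and z of vblock in the frame of cut_vblock below 0.022 m) and (y of each of cut_vblock, end_orange in the frame of cut_tape above 0 m or y of each of cut_vblock, end_orange in the frame of cut_tape below 0 m)) or ((horizontal distance between holesaw and cut_holesaw below 0.012 m and z of holesaw in the frame of cut_holesaw below 0.012 m) and not (horizontal distance between tape and cut_tape below 0.02 m and z of tape in the frame of cut_tape below 0.022 m) and (y of each of cut_tape, end_orange in the frame of cut_holesaw above 0 m or y of each of cut_tape, end_orange in the frame of cut_holesaw below 0 m)) or ((horizontal distance between holesaw and cut_holesaw below 0.012 m and z of holesaw in the frame of cut_holesaw below 0.012 m) and not (horizontal distance between level and cut_level below 0.02 m and z of level in the frame of cut_level below 0.022 m) and (y of each of cut_level, end_orange in the frame of cut_holesaw above 0 m or y of each of cut_level, end_orange in the frame of cut_holesaw below 0 m)) or ((horizontal distance between holesaw and cut_holesaw below 0.012 m and z of holesaw in the frame of cut_holesaw below 0.012 m) and not (horizontal distance between vblock and cut_vblock below 0.02 m and z of vblock in the frame of cut_vblock below 0.022 m) and (y of each of cut_vblock, end_orange in the frame of cut_holesaw above 0 m or y of each of cut_vblock, end_orange in the frame of cut_holesaw below 0 m)) or ((horizontal distance between level and cut_level below 0.012 m and z of level in the frame of cut_level below 0.012 m) and not (horizontal distance between tape and cut_tape below 0.02 m and z of tape in the frame of cut_tape below 0.022 m) and (y of each of cut_tape, end_orange in the frame of cut_level above 0 m or y of each of cut_tape, end_orange in the frame of cut_level below 0 m)) or ((horizontal distance between level and cut_level below 0.012 m and z of level in the frame of cut_level below 0.012 m) and not (horizontal distance between holesaw and cut_holesaw below 0.02 m and z of holesaw in the frame of cut_holesaw below 0.022 m) and (y of each of cut_holesaw, end_orange in the frame of cut_level above 0 m or y of each of cut_holesaw, end_orange in the frame of cut_level below 0 m)) or ((horizontal distance between level and cut_level below 0.012 m and z of level in the frame of cut_level below 0.012 m) and not (horizontal distance between vblock and cut_vblock below 0.02 m and z of vblock in the frame of cut_vblock below 0.022 m) and (y of each of cut_vblock, end_orange in the frame of cut_level above 0 m or y of each of cut_vblock, end_orange in the frame of cut_level below 0 m)) or ((horizontal distance between vblock and cut_vblock below 0.012 m and z of vblock in the frame of cut_vblock below 0.012 m) and not (horizontal distance between tape and cut_tape below 0.02 m and z of tape in the frame of cut_tape below 0.022 m) and (y of each of cut_tape, end_orange in the frame of cut_vblock above 0 m or y of each of cut_tape, end_orange in the frame of cut_vblock below 0 m)) or ((horizontal distance between vblock and cut_vblock below 0.012 m and z of vblock in the frame of cut_vblock below 0.012 m) and not (horizontal distance between holesaw and cut_holesaw below 0.02 m and z of holesaw in the frame of cut_holesaw below 0.022 m) and (y of each of cut_holesaw, end_orange in the frame of cut_vblock above 0 m or y of each of cut_holesaw, end_orange in the frame of cut_vblock below 0 m)) or ((horizontal distance between vblock and cut_vblock below 0.012 m and z of vblock in the frame of cut_vblock below 0.012 m) and not (horizontal distance between level and cut_level below 0.02 m and z of level in the frame of cut_level below 0.022 m) and (y of each of cut_level, end_orange in the frame of cut_vblock above 0 m or y of each of cut_level, end_orange in the frame of cut_vblock below 0 m))).
It fails at once if a thing is dropped into its cutout (faster than 0.6 m/s close over the cutout) ((horizontal distance between tape and cut_tape below 0.03 m and z of tape in the frame of cut_tape below 0.06 m and linear speed of tape above 0.6 m/s) or (horizontal distance between holesaw and cut_holesaw below 0.03 m and z of holesaw in the frame of cut_holesaw below 0.06 m and linear speed of holesaw above 0.6 m/s) or (horizontal distance between level and cut_level below 0.03 m and z of level in the frame of cut_level below 0.06 m and linear speed of level above 0.6 m/s) or (horizontal distance between vblock and cut_vblock below 0.03 m and z of vblock in the frame of cut_vblock below 0.06 m and linear speed of vblock above 0.6 m/s)).
It fails at once if the paint tin is pushed by more than 20 mm or tipped (distance of tin from where it was at the start of the episode above 0.02 m or angle between tin's own z axis and vertical above 0.3 rad).
It also fails if it takes over 93 s, if anything falls off the work surface, if the arm or the gripper's body presses on something with over 40 N, if the wrist force passes 120 N, or if a joint passes its speed limit or range.

## Robot

A 6-joint arm with a two-finger parallel gripper is mounted at the origin on the work surface. World frame = base frame: x ahead of the robot, y to its left, z up, the work surface at z = 0. Lengths are in m, angles in rad, forces in N, time in s.
With the tool pointing down it reaches from about 0.225 to 0.875 m from the base axis. Payload 3.4 kg.
Tool frame: the origin (TCP) lies on the front face of the gripper's body, between the roots of the fingers; the fingertips stand 73 mm ahead of it and the grasp point (between the pads) lies 54 mm ahead of it; z points along the fingers, y is the line along which they close (so a half turn about z gives the same grasp; the last joint's range is limited). The gripper opens to 85 mm and grips with 20 to 120 N. Pads are 22 mm wide; open, the fingers measure 114 mm over their backs; the gripper's body (76 mm by 85 mm) begins 54 mm behind the grasp point. The pads swing forward as they close: fully open they stand 13 mm farther back than shut.
Start: joints at [-1.28, 0.276, 1.505, -0, 1.361, -0.121], TCP at [0.23, -0.527, 0.304] pointing down, gripper open.
Joint ranges: [-2.89, 2.89], [-0.75, 2.08], [0.22, 2.7], [-1.18, 4.32], [0.11, 2.71], [-2.7, 2.7]. Speed limits (rad/s): [2.57, 2.57, 3.14, 3.14, 3.14, 3.14].

## Interface

Orientations are given as [roll, pitch, yaw] about the fixed x, y, z axes, in that order (R = Rz(yaw) Ry(pitch) Rx(roll)).
In Python, from plant import env gives the robot as it stands. The module is installed in compiled form; this text tells all that it offers.
- The arm moves only by the tool move_arm, never from a script. Its argument "moves" is a list of rows, each a list of 6 numbers: the shift along the tool's x, y, z each as a share of 0.025 m, from -1 to 1, then the turn, a rotation vector about the tool's x, y, z each as a share of 0.08 rad, from -1 to 1. In form: [[tx, ty, tz, rx, ry, rz], ...]. A call has exactly 10 rows; each row shifts and turns the commanded pose from where the row before left it, along the tool's axes as they then stand; what a row does not reach is not made up. A row lasts 1/12 s, in which the tool goes at most 41.7 mm and 7.16 degrees, less where a joint would pass 70% of its speed; a pose out of reach is approached as far as the arm can. A call with a number of a shift or a turn outside -1 to 1 is refused whole. A call with a gripper value outside its range is refused whole. "claw" is the closure, from -1 (fully open) to 1 (shut), set as the call begins (left out, the last holds). The fingers move at their own pace and stop on an object; "grip_force" is the grip in N (left out, the last holds). Time passes only in rows, so rows that do not move let the fingers close, or fill a call up. It gives the time, the measured TCP pose, the force, the opening and the grip force at its end, in the units of the state.
- env.get_state(): the state, without advancing time (a new reading comes with each control period).
- env.camera(name): name is "side" or "top" or "wrist"; returns (picture, depth): 420x560x3 uint8, red, green, blue; 420x560 float32, m along the optical axis (not along the pixel's ray), 0 where there is no reading.
- env.camera_params(name): a dict with "fovy" (degrees; the focal length in pixels is half the picture's height over the tangent of half this angle, whatever the lens; pixels are square), "cx", "cy" (the principal point, pixels), "distortion" ([k1, k2, p1, p2, k3] as OpenCV has them; the pictures are not rectified), "T" (4x4, takes a point from camera to world coordinates); the wrist camera has in their place "tool_from_camera" (4x4, takes a point from camera to tool coordinates, whose origin is the TCP and whose axes are the flange's). Camera axes: x right, y up, looking along -z (the intrinsics and any distortion apply to the point x, -y, -z); pixel columns grow to the right and rows downward; lengths in m; the calibration is good to about 2 mm. A picture is of the moment at which its call begins: read the wrist's pose just before it. camera_params takes no time and is no camera call.
- env.hand_in(): hands the job in; it is judged then, once.
The state is a dict: "time_s": time; "q": joint angles; "dq": joint speeds; "tau": joint torques, N m; "eef_pos": TCP position; "tool_rot": TCP orientation; "contact_force": force on the tool from outside, world axes, zero at the start; "torque": the same for the moment, N m; "opening": finger opening in m; "grip_force": force on a finger pad.
Only numpy, scipy, OpenCV 4.12 (cv2) and the standard library are available. Lean on these libraries where they do the work, as an engineer would, in place of code of your own. Each camera call takes 0.05 s, during which the arm holds its last target. There are 200 camera calls.

## Working session

There is one attempt and no reset: what is moved stays moved. The work goes in short steps, Python scripts to look and compute and a tool call to move; the robot and the scene stay as the last step left them, time stands still between calls to the robot, and variables do not carry over. Pictures are saved under pics/ and viewed, at most 14 in all, crops included, and the job is handed in when it is done.

Besides the shell and the picture viewer there is one more tool, called after "Call:" by a JSON object that holds its "method" and its "body", one argument or row to a line. move_arm: Moves the arm, as the interface text tells. Shift numbers are shares of 0.025 m and turn numbers shares of 0.08 rad, none past 1 either way. Its arguments: {"type":"object","properties":{"moves":{"type":"array","items":{"type":"array","items":{"type":"number","minimum":-1,"maximum":1}}},"claw":{"type":"number"},"grip_force":{"type":"number"}},"required":["moves"]}

```bash
mkdir -p pics
cat > h.py <<'E'
import numpy as np, cv2
from plant import env
def grab(name):
    s=env.get_state(); im,d=env.camera(name); p=env.camera_params(name)
    if 'T' in p: T=np.array(p['T'])
    else:
        r,pi,y=s['tool_rot'] if np.size(s['tool_rot'])==3 else (0,0,0)
        from scipy.spatial.transform import Rotation as R
        W=np.eye(4); W[:3,:3]=R.from_euler('xyz',[r,pi,y]).as_matrix(); W[:3,3]=s['eef_pos']
        T=W@np.array(p['tool_from_camera'])
    return im,d,p,T
def K(p,h=420):
    f=h/2/np.tan(np.radians(p['fovy'])/2); return np.array([[f,0,p['cx']],[0,f,p['cy']],[0,0,1.]])
def ray(p,T,uv):
    q=cv2.undistortPoints(np.array(uv,float).reshape(-1,1,2),K(p),np.array(p['distortion'],float)).reshape(-1,2)
    v=np.c_[q[:,0],-q[:,1],-np.ones(len(q))]
    return v@T[:3,:3].T, T[:3,3]
def atz(p,T,uv,z):
    v,o=ray(p,T,uv); return o+v*((z-o[2])/v[:,2])[:,None]
def cloud(d,p,T):
    u,v=np.meshgrid(np.arange(560),np.arange(420)); r,o=ray(p,T,np.c_[u.ravel(),v.ravel()])
    P=(o+r*d.ravel()[:,None]).reshape(420,560,3); P[d==0]=np.nan; return P
E
python3 - <<'E'
from h import *
print(env.get_state())
for n in ['top','side']:
    im,d,p,T=grab(n); print(n,p); np.savez(n+'.npz',im=im,d=d,T=T)
    cv2.imwrite(f'pics/{n}0.png',cv2.resize(im[:,:,::-1],(784,588)))
print(env.camera_params('wrist'))
E
```

```text
{'time_s': 0.0, 'q': array([-1.28002559e+00,  2.76588697e-01,  1.50615400e+00,  4.93677804e-06,
        1.36064040e+00, -1.21001216e-01]), 'dq': array([ 0.00033598, -0.00068552,  0.00020098, -0.00062115, -0.00042835,
        0.00108902]), 'tau': array([ 2.82283640e-03, -4.16777515e+01, -2.45805502e+01,  3.41581244e-04,
        1.07971154e-02,  1.82149114e-05]), 'eef_pos': array([ 0.23001777, -0.52656383,  0.30303484]), 'tool_rot': array([-3.13981588e+00, -2.20908900e-04,  4.11770723e-01]), 'contact_force': array([ 1.30620351, -0.48509541, -0.9821358 ]), 'torque': array([ 0.02532976, -0.02277339,  0.00795589]), 'grip_force': 0.0, 'opening': 0.08559042968796118}
top {'fovy': 47.83682667936234, 'cx': 276.1896028163356, 'cy': 216.7543477714424, 'distortion': array([-0.01931071,  0.        ,  0.        ,  0.        ,  0.        ]), 'T': array([[-0.02342413,  0.98812983, -0.15182475,  0.38377981],
       [-0.99970413, -0.02414755, -0.0029225 ,  0.11595837],
       [-0.006554  ,  0.15171137,  0.98840311,  1.1284607 ],
       [ 0.        ,  0.        ,  0.        ,  1.        ]])}
side {'fov
[... 233 characters left out ...]
96485, -0.59026962,  0.80657301,  1.05464124],
       [ 0.00831073,  0.80680052,  0.59076548,  0.76135184],
       [ 0.        ,  0.        ,  0.        ,  1.        ]])}
{'fovy': 64.89692726178475, 'cx': 277.14885555223555, 'cy': 208.11026160153096, 'distortion': array([-0.04823866,  0.        ,  0.        ,  0.        ,  0.        ]), 'tool_from_camera': array([[-2.09073059e-04,  9.48641910e-01,  3.16351833e-01,
         8.16293033e-02],
       [ 9.99999939e-01,  1.09419422e-04,  3.32772520e-04,
        -3.43734748e-04],
       [ 2.81066924e-04,  3.16351883e-01, -9.48641875e-01,
        -7.01008165e-02],
       [ 0.00000000e+00,  0.00000000e+00,  0.00000000e+00,
         1.00000000e+00]])}
```

View pics/top0.png

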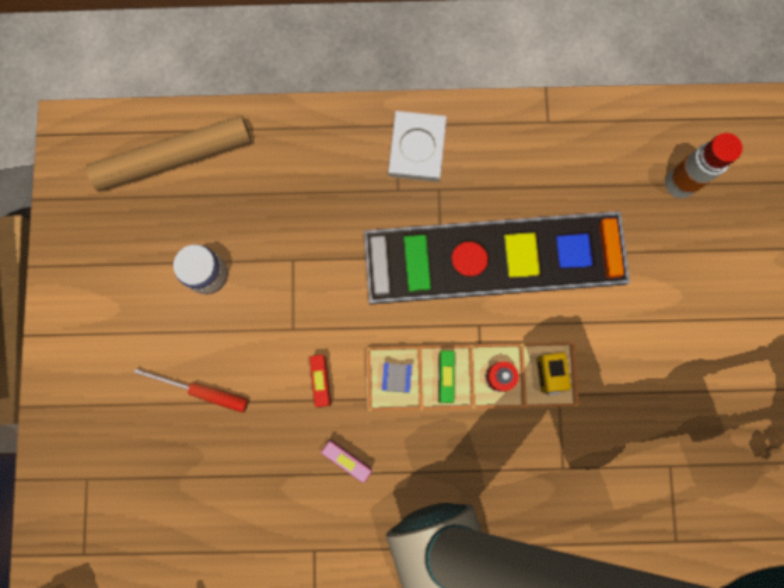

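View pics/side0.png

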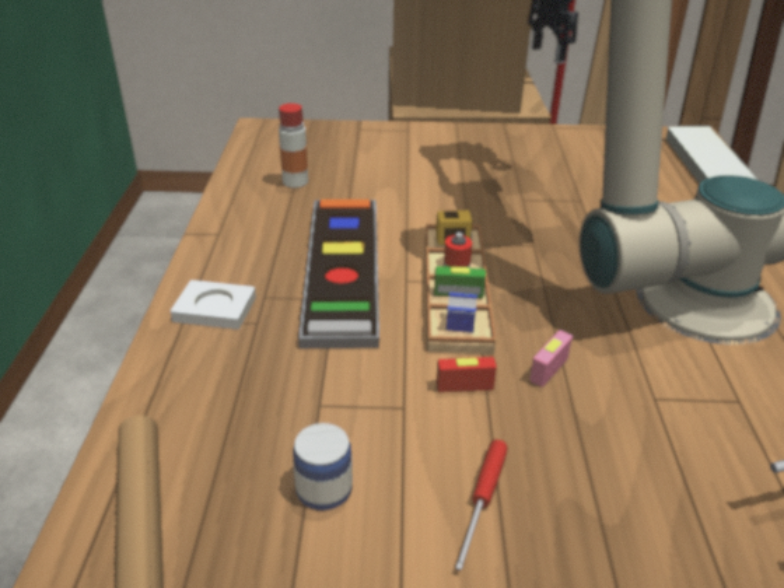

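Top view: orange end is on the right (−y). Cutouts from orange to grey (784-wide px): blue (574,250), yellow (521,255), red (469,259), green (417,262). In the rack: V-block (397,376), level (447,376), hole saw (503,376), tape (555,372).

Run:
```python
from h import *
def rect(P):
    c,(w,h),a=cv2.minAreaRect(P[:,:2].astype(np.float32)*1000); 
    return np.round(c,1),np.round((w,h),1),round(a,1)
for n in ['top','side']:
    z=np.load(n+'.npz'); im,d,T=z['im'],z['d'],z['T']; p=env.camera_params(n)
    P=cloud(d,p,T); hsv=cv2.cvtColor(im,cv2.COLOR_RGB2HSV); H,S,V=[hsv[:,:,i].astype(int) for i in range(3)]
    col={'blue':(H>105)&(H<130)&(S>140),'yellow':(H>25)&(H<34)&(S>180)&(V>90),'red':((H<5)|(H>174))&(S>180),'green':(H>50)&(H<75)&(S>150),'orange':(H>6)&(H<14)&(S>210)&(V>140)}
    for k,m in col.items():
        nn,l,st,c=cv2.connectedComponentsWithStats(m.astype(np.uint8))
        for i in range(1,nn):
            if st[i,4]>60:
                M=cv2.erode((l==i).astype(np.uint8),np.ones((3,3)))>0
                q=P[M]; q=q[~np.isnan(q[:,0])]; 
                if len(q)<15: continue
                z5=np.percentile(q[:,2],[5,50,95]).round(4)
                zz=0.012 if z5[1]<0.02 else z5[1]
                uv=np.argwhere(l==i)[:,::-1]; R=rect(atz(p,T,uv,zz))
                print(n,k,st[i,4],c[i].round(0),z5,'med',np.median(q[:,:2],0).round(4),'rect',*R)
```

```text
top blue 575 [410. 179.] [0.0107 0.0143 0.0177] med [ 0.6395 -0.2053] rect [ 640.6 -205.9] [59.6 58.6] 3.1
top yellow 705 [372. 182.] [0.0108 0.0143 0.0179] med [ 0.6347 -0.1145] rect [ 635.5 -115.2] [77.3 55.2] 3.6
top red 433 [517. 107.] [0.1685 0.1715 0.1742] med [ 0.7571 -0.4011] rect [ 754.4 -397.5] [43.  59.6] 42.5
top red 522 [335. 184.] [0.0109 0.0143 0.0179] med [ 0.6305 -0.0242] rect [630.  -24.8] [61.6 60.9] 42.6
top red 219 [228. 272.] [0.0451 0.0493 0.0524] med [0.4053 0.2314] rect [426.8 231.3] [80.9 23.5] 6.8
top red 217 [358. 269.] [0.0663 0.0691 0.0725] med [ 0.4224 -0.0513] rect [425.6 -61.3] [46.9 42.1] 88.6
top red 204 [162. 286.] [0.0227 0.0262 0.03  ] med [0.3973 0.3831] rect [399.  391.7] [70.3 19.8] 75.0
top green 647 [298. 187.] [0.0107 0.0141 0.0174] med [0.625  0.0664] rect [626.3  66.1] [98.  39.6] 3.7
top green 109 [318. 257.] [0.0661 0.0693 0.0729] med [0.4555 0.0258] rect [447.7  26.9] [20.1 38.1] 88.0
top green 112 [318. 281.] [0.0656 0.0697 0.0733] med [0.4    0.0294] rect [405.5  28.5] [20. 33.] 88.0
side blue 124 [245. 159.] [0.0097 0.0118 0.0141] med [ 0.6413 -0.2126] rect [ 640.6 -209.3] [52.8 32.1] 2.7
side red 114 [244. 196.] [0.0094 0.0119 0.0145] med [ 0.6205 -0.0304] rect [631.4 -30.7] [44.1 38.3] 38.0
```

Call:
{"method": "move_arm", "body": {
  "moves": [
    [0.84, 0, 0, 0, 0, 0.515],
    [0.84, 0, 0, 0, 0, 0.515],
    [0.84, 0, 0, 0, 0, 0.515],
    [0.84, 0, 0, 0, 0, 0.515],
    [0.84, 0, 0, 0, 0, 0.515],
    [0.84, 0, 0, 0, 0, 0.515],
    [0.84, 0, 0, 0, 0, 0.515],
    [0.84, 0, 0, 0, 0, 0.515],
    [0.84, 0, 0, 0, 0, 0.515],
    [0.84, 0, 0, 0, 0, 0.515]
  ],
  "claw": -0.5,
  "grip_force": 40
}}

```text
time_s: 0.93
eef_pos: [0.4342, -0.4795, 0.3034]
tool_rot: [-3.141, 0.001, -0.002]
contact_force: [-0.7, -1.3, 0.1]
opening: 0.0636
grip_force: 0.0
```

Call:
{"method": "move_arm", "body": {
  "moves": [
    [0, -0.98, 0, 0, 0, 0],
    [0, -0.98, 0, 0, 0, 0],
    [0, -0.98, 0, 0, 0, 0],
    [0, -0.98, 0, 0, 0, 0],
    [0, -0.98, 0, 0, 0, 0],
    [0, -0.98, 0, 0, 0, 0],
    [0, -0.98, 0, 0, 0, 0],
    [0, -0.98, 0, 0, 0, 0],
    [0, -0.98, 0, 0, 0, 0],
    [0, -0.98, 0, 0, 0, 0]
  ]
}}

```text
time_s: 1.77
eef_pos: [0.433, -0.2338, 0.3035]
tool_rot: [-3.141, 0.001, -0.0]
contact_force: [-0.1, -0.3, 0.4]
opening: 0.0638
grip_force: 0.0
```

Call:
{"method": "move_arm", "body": {
  "moves": [
    [0, -0.98, 0, 0, 0, 0],
    [0, -0.98, 0, 0, 0, 0],
    [0, -0.98, 0, 0, 0, 0],
    [0, -0.98, 0, 0, 0, 0],
    [0, -0.98, 0, 0, 0, 0],
    [0, -0.98, 0, 0, 0, 0],
    [0, -0.98, 0, 0, 0, 0],
    [0, -0.98, 0, 0, 0, 0],
    [0, -0.98, 0, 0, 0, 0],
    [0, 0, 0, 0, 0, 0]
  ]
}}

```text
time_s: 2.6
eef_pos: [0.4326, -0.0112, 0.3036]
tool_rot: [-3.139, 0.001, 0.003]
contact_force: [-0.4, -1.2, 0.8]
opening: 0.0642
grip_force: 0.0
```

Run:
```python
from h import *
s=env.get_state(); print(s['eef_pos'],s['tool_rot'],s['opening'],s['time_s'])
im,d,p,T=grab('wrist'); np.savez('w1.npz',im=im,d=d,T=T)
cv2.imwrite('pics/w1.png',cv2.resize(im[:,:,::-1],(784,588)))
P=cloud(d,p,T); m=(P[:,:,2]>0.058)&(P[:,:,2]<0.08)&(abs(P[:,:,0]-.43)<.09)
l0=cv2.connectedComponentsWithStats(m.astype(np.uint8))
for i in range(1,l0[0]):
    if l0[2][i,4]>100:
        q=P[l0[1]==i]; top=np.percentile(q[:,2],90); r=q[q[:,2]>top-0.008]
        print(l0[3][i].round(),top.round(4),cv2.minAreaRect((r[:,:2]*1000).astype(np.float32)), np.percentile(r[:,:2],[1,99],0).round(4).tolist())
```

```text
[ 0.43258632 -0.01118813  0.30360599] [-3.13870853e+00  9.96870940e-04  3.20786538e-03] 0.06422232383145722 2.6
[240. 189.] 0.0699 ((427.65557861328125, 25.842369079589844), (23.623159408569336, 83.6854248046875), 87.69550323486328) [[0.3873, 0.0134], [0.4689, 0.0382]]
[417. 189.] 0.0759 ((430.8724670410156, -145.99594116210938), (61.29485321044922, 39.39522171020508), 4.926931858062744) [[0.4012, -0.1653], [0.461, -0.1256]]
[141. 188.] 0.0648 ((429.7079772949219, 124.06551361083984), (10.888334274291992, 45.19879913330078), 83.19512939453125) [[0.4079, 0.118], [0.4517, 0.1302]]
[177. 191.] 0.0651 ((426.1275329589844, 90.12635040283203), (11.398301124572754, 44.2889404296875), 84.1347885131836) [[0.4043, 0.0832], [0.4479, 0.0961]]
[332. 193.] 0.0735 ((426.1288146972656, -63.41458511352539), (47.09416198730469, 45.64061737060547), 0.5657088756561279) [[0.4037, -0.0848], [0.4484, -0.0415]]
```

View pics/w1.png

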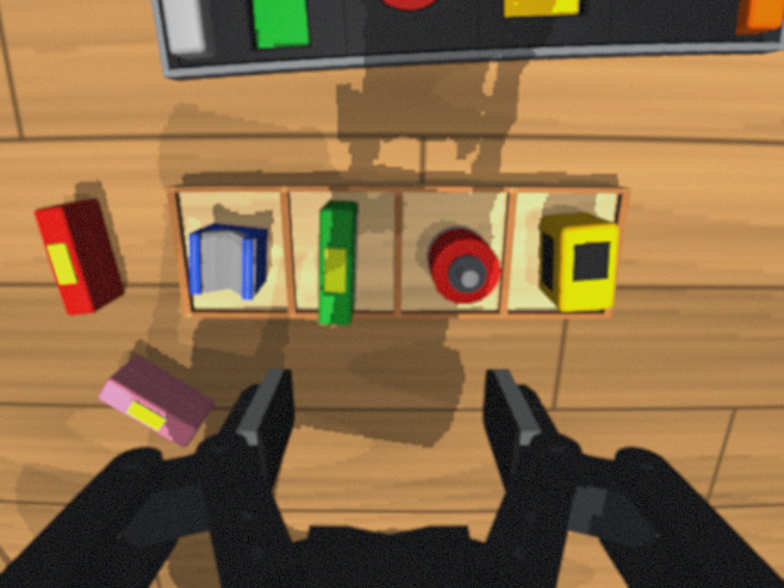

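Wrist view shows all four tools, with sizes as stated. V-block is at (0.428, 0.107), yaw −0.11.

Call:
{"method": "move_arm", "body": {
  "moves": [
    [-0.044, -0.472, 0.4, 0, 0, 0.141],
    [-0.044, -0.472, 0.4, 0, 0, 0.141],
    [-0.044, -0.472, 0.4, 0, 0, 0.141],
    [-0.044, -0.472, 0.4, 0, 0, 0.141],
    [-0.044, -0.472, 0.4, 0, 0, 0.141],
    [-0.044, -0.472, 0.4, 0, 0, 0.141],
    [-0.044, -0.472, 0.4, 0, 0, 0.141],
    [-0.044, -0.472, 0.4, 0, 0, 0.141],
    [-0.044, -0.472, 0.4, 0, 0, 0.141],
    [-0.044, -0.472, 0.4, 0, 0, 0.141]
  ]
}}

```text
time_s: 3.48
eef_pos: [0.4287, 0.1033, 0.2032]
tool_rot: [3.141, 0.0, -0.114]
contact_force: [-0.2, -0.0, -0.3]
opening: 0.064
grip_force: 0.0
```

Call:
{"method": "move_arm", "body": {
  "moves": [
    [0, 0, 0, 0, 0, 0],
    [0, 0, 0.3, 0, 0, 0],
    [0, 0, 0.3, 0, 0, 0],
    [0, 0, 0.3, 0, 0, 0],
    [0, 0, 0.3, 0, 0, 0],
    [0, 0, 0.3, 0, 0, 0],
    [0, 0, 0, 0, 0, 0],
    [0, 0, 0, 0, 0, 0],
    [0, 0, 0, 0, 0, 0],
    [0, 0, 0, 0, 0, 0]
  ]
}}

```text
time_s: 4.32
eef_pos: [0.4288, 0.1037, 0.1667]
tool_rot: [-3.141, -0.001, -0.113]
contact_force: [-0.1, -0.1, -0.2]
opening: 0.064
grip_force: 0.0
```

Run:
```python
from h import *
s=env.get_state(); print(s['eef_pos'],s['tool_rot'],s['opening'],s['time_s'])
im,d,p,T=grab('wrist'); np.savez('w2.npz',im=im,d=d,T=T)
cv2.imwrite('pics/w2.png',im[:,:,::-1])
P=cloud(d,p,T); m=(P[:,:,2]>0.058)&(P[:,:,2]<0.08)&(abs(P[:,:,0]-.43)<.03)&(abs(P[:,:,1]-.107)<.03)
q=P[m]; print(cv2.minAreaRect((q[:,:2]*1000).astype(np.float32)))
```

```text
[0.42883385 0.10368552 0.1667379 ] [-3.14149078e+00 -9.82517337e-04 -1.13007137e-01] 0.06399617320882961 4.3167
((427.9150390625, 107.23411560058594), (46.42776107788086, 44.94486999511719), 84.17955017089844)
```

View pics/w2.png

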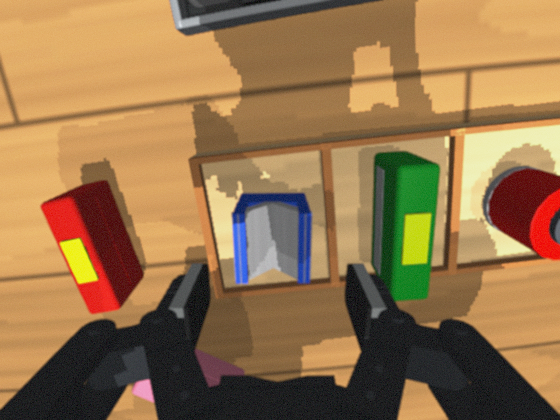

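V-block confirmed at (272,238) px between the fingers, 3.5 mm off in y. I correct this and descend.

Call:
{"method": "move_arm", "body": {
  "moves": [
    [0, -0.14, 0, 0, 0, 0],
    [0, 0, 0.31, 0, 0, 0],
    [0, 0, 0.31, 0, 0, 0],
    [0, 0, 0.31, 0, 0, 0],
    [0, 0, 0.31, 0, 0, 0],
    [0, 0, 0.31, 0, 0, 0],
    [0, 0, 0.31, 0, 0, 0],
    [0, 0, 0.31, 0, 0, 0],
    [0, 0, 0.31, 0, 0, 0],
    [0, 0, 0, 0, 0, 0]
  ]
}}

```text
time_s: 5.2
eef_pos: [0.4279, 0.107, 0.1028]
tool_rot: [3.141, 0.003, -0.113]
contact_force: [0.2, 0.7, 0.1]
opening: 0.0639
grip_force: 0.0
```

Call:
{"method": "move_arm", "body": {
  "moves": [
    [0, 0, 0, 0, 0, 0],
    [0, 0, 0, 0, 0, 0],
    [0, 0, 0, 0, 0, 0],
    [0, 0, 0, 0, 0, 0],
    [0, 0, 0, 0, 0, 0],
    [0, 0, 0, 0, 0, 0],
    [0, 0, 0, 0, 0, 0],
    [0, 0, 0, 0, 0, 0],
    [0, 0, 0, 0, 0, 0],
    [0, 0, 0, 0, 0, 0]
  ],
  "claw": 0.5,
  "grip_force": 40
}}

```text
time_s: 6.03
eef_pos: [0.429, 0.1071, 0.1045]
tool_rot: [3.142, -0.0, -0.113]
contact_force: [0.4, -0.3, -0.2]
opening: 0.0436
grip_force: 41.8
```

Call:
{"method": "move_arm", "body": {
  "moves": [
    [0, 0, -0.3, 0, 0, 0],
    [0, 0, -0.4, 0, 0, 0],
    [0, 0, -0.4, 0, 0, -0.26],
    [0, 0, -0.4, 0, 0, -0.26],
    [0, 0, -0.4, 0, 0, -0.26],
    [0, 0, -0.4, 0, 0, -0.26],
    [0, 0, -0.4, 0, 0, -0.26],
    [0, 0, -0.4, 0, 0, -0.26],
    [0, 0, -0.4, 0, 0, -0.26],
    [0, 0, -0.4, 0, 0, -0.26]
  ]
}}

```text
time_s: 6.87
eef_pos: [0.4282, 0.1072, 0.2024]
tool_rot: [-3.142, 0.001, 0.054]
contact_force: [0.4, -0.2, -4.8]
opening: 0.0434
grip_force: 41.5
```

Call:
{"method": "move_arm", "body": {
  "moves": [
    [0.26, 0.43, 0, 0, 0, 0],
    [0.52, 0.863, 0, 0, 0, 0],
    [0.52, 0.863, 0, 0, 0, 0],
    [0.52, 0.863, 0, 0, 0, 0],
    [0.52, 0.863, 0, 0, 0, 0],
    [0.52, 0.863, 0, 0, 0, 0],
    [0.52, 0.863, 0, 0, 0, 0],
    [0.52, 0.863, 0, 0, 0, 0],
    [0.52, 0.863, 0, 0, 0, 0],
    [0.52, 0.863, 0, 0, 0, 0]
  ]
}}

```text
time_s: 7.7
eef_pos: [0.5633, -0.0926, 0.2011]
tool_rot: [-3.141, 0.002, 0.053]
contact_force: [0.4, 0.6, -3.7]
opening: 0.0432
grip_force: 41.8
```

Call:
{"method": "move_arm", "body": {
  "moves": [
    [0.52, 0.863, 0, 0, 0, 0],
    [0.52, 0.863, 0, 0, 0, 0],
    [0.52, 0.863, 0, 0, 0, 0],
    [0.52, 0.863, 0, 0, 0, 0],
    [0.52, 0.863, 0, 0, 0, 0],
    [0.26, 0.43, 0, 0, 0, 0],
    [0, 0, 0, 0, 0, 0],
    [0, 0, 0, 0, 0, 0],
    [0, 0, 0, 0, 0, 0],
    [0, 0, 0, 0, 0, 0]
  ]
}}

```text
time_s: 8.53
eef_pos: [0.6399, -0.2043, 0.2016]
tool_rot: [-3.14, 0.002, 0.054]
contact_force: [0.4, -0.3, -3.7]
opening: 0.0433
grip_force: 41.9
```

```bash
cat > cut.py <<'E'
from h import *
def cuts(f):
    s=env.get_state(); print(s['eef_pos'],s['tool_rot'],s['opening'],s['time_s'])
    im,d,p,T=grab('wrist'); cv2.imwrite(f'pics/{f}.png',im[:,:,::-1])
    P=cloud(d,p,T)
    for k,(x,y) in {'blue':(.6406,-.206),'yellow':(.6355,-.115),'red':(.630,-.025),'green':(.626,.066)}.items():
        # cutout floor: low depth, below rim
        m=(P[:,:,2]<.021)&(P[:,:,2]>.004)&(abs(P[:,:,0]-x)<.058)&(abs(P[:,:,1]-y)<.04)
        m=cv2.morphologyEx(m.astype(np.uint8),cv2.MORPH_OPEN,np.ones((5,5)))
        q=P[m>0]
        if len(q)>100: print(k,np.median(q[:,2]).round(4),cv2.minAreaRect((q[:,:2]*1000).astype(np.float32)))
    return P
E
python3 -c "
from cut import *
P=cuts('w3')"
```

```text
[ 0.63992147 -0.20432473  0.20164369] [-3.14043829e+00  1.53206381e-03  5.40773704e-02] 0.043314404532894105 8.5333
blue 0.0131 ((641.8995361328125, -202.64035034179688), (47.042659759521484, 58.30628967285156), 3.097561836242676)
yellow 0.0131 ((632.0977172851562, -111.14378356933594), (74.85753631591797, 52.67530822753906), 3.484203338623047)
red 0.0131 ((626.7899780273438, -19.03076171875), (56.82341384887695, 58.40579605102539), 77.03189086914062)
```

View pics/w3.png

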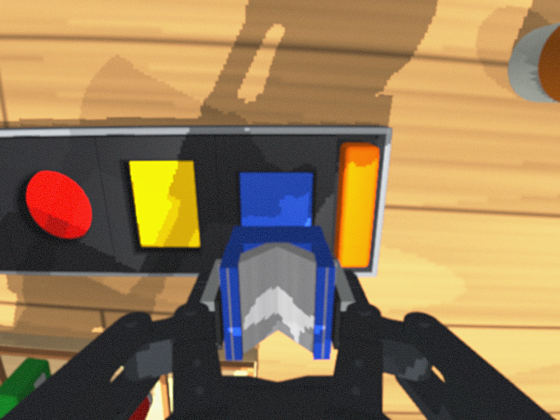

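V-block in hand at (278,290) px sits over the blue cutout. The orange block is at (358,205), next to it. I lower it.

Call:
{"method": "move_arm", "body": {
  "moves": [
    [-0.02, 0, 0.5, 0, 0, 0],
    [-0.02, 0, 0.6, 0, 0, 0],
    [0, 0, 0.6, 0, 0, 0],
    [0, 0, 0.6, 0, 0, 0],
    [0, 0, 0.6, 0, 0, 0],
    [0, 0, 0.5, 0, 0, 0],
    [0, 0, 0.4, 0, 0, 0],
    [0, 0, 0.2, 0, 0, 0],
    [0, 0, 0.1, 0, 0, 0],
    [0, 0, 0, 0, 0, 0]
  ]
}}

```text
time_s: 9.42
eef_pos: [0.6398, -0.2053, 0.0993]
tool_rot: [-3.142, 0.0, 0.054]
contact_force: [0.3, -0.7, -4.2]
opening: 0.0436
grip_force: 41.9
```

Call:
{"method": "move_arm", "body": {
  "moves": [
    [0, 0, 0.05, 0, 0, 0],
    [0, 0, 0.04, 0, 0, 0],
    [0, 0, 0, 0, 0, 0],
    [0, 0, 0, 0, 0, 0],
    [0, 0, 0, 0, 0, 0],
    [0, 0, 0, 0, 0, 0],
    [0, 0, 0, 0, 0, 0],
    [0, 0, 0, 0, 0, 0],
    [0, 0, 0, 0, 0, 0],
    [0, 0, 0, 0, 0, 0]
  ]
}}

```text
time_s: 10.25
eef_pos: [0.6399, -0.2056, 0.0971]
tool_rot: [3.142, -0.0, 0.053]
contact_force: [-0.0, -0.1, -3.6]
opening: 0.0431
grip_force: 41.9
```

Call:
{"method": "move_arm", "body": {
  "moves": [
    [0, 0, 0, 0, 0, 0],
    [0, 0, 0, 0, 0, 0],
    [0, 0, 0, 0, 0, 0],
    [0, 0, 0, 0, 0, 0],
    [0, 0, 0, 0, 0, 0],
    [0, 0, 0, 0, 0, 0],
    [0, 0, 0, 0, 0, 0],
    [0, 0, 0, 0, 0, 0],
    [0, 0, 0, 0, 0, 0],
    [0, 0, 0, 0, 0, 0]
  ],
  "claw": -0.5
}}

```text
time_s: 11.08
eef_pos: [0.6399, -0.2056, 0.0971]
tool_rot: [3.142, 0.0, 0.053]
contact_force: [0.2, -0.2, 0.4]
opening: 0.064
grip_force: 0.0
```

Call:
{"method": "move_arm", "body": {
  "moves": [
    [0, 0, -0.3, 0, 0, 0],
    [0, 0, -0.4, 0, 0, 0],
    [0, 0, -0.4, 0, 0, 0],
    [0, 0, -0.4, 0, 0, 0],
    [0, 0, -0.4, 0, 0, 0],
    [0, 0, -0.4, 0, 0, 0],
    [0, 0, -0.4, 0, 0, 0],
    [0, 0, -0.5, 0, 0, 0],
    [0, 0, -0.5, 0, 0, 0],
    [0, 0, -0.4, 0, 0, 0]
  ]
}}

```text
time_s: 11.92
eef_pos: [0.6401, -0.2057, 0.2014]
tool_rot: [3.141, -0.001, 0.053]
contact_force: [0.7, 0.6, -0.2]
opening: 0.0639
grip_force: 0.0
```

```bash
python3 -c "
from cut import *
P=cuts('w4')
m=(P[:,:,2]>.045)&(P[:,:,2]<.064)&(abs(P[:,:,0]-.64)<.04)&(abs(P[:,:,1]+.205)<.028)
q=P[m]; print(np.percentile(q[:,2],90),cv2.minAreaRect((q[:,:2]*1000).astype(np.float32)))"
```

```text
[ 0.6400931  -0.20569235  0.20142863] [ 3.14082269e+00 -1.23733043e-03  5.33845469e-02] 0.06393542213909359 11.9167
blue 0.0132 ((636.5233764648438, -202.9733428955078), (55.96147918701172, 58.418128967285156), 3.2257614135742188)
yellow 0.0131 ((632.201416015625, -111.21073913574219), (74.91616821289062, 53.036277770996094), 3.543390989303589)
red 0.0131 ((626.7265625, -19.207477569580078), (56.24873733520508, 59.07331466674805), 84.58280181884766)
0.056754329850927675 ((638.9471435546875, -205.45718383789062), (44.614444732666016, 46.259132385253906), 3.7622172832489014)
```

View pics/w4.png

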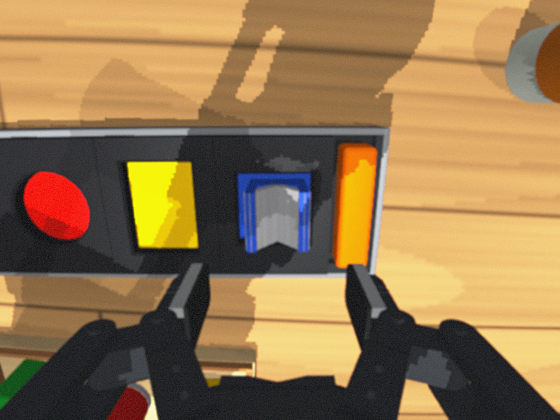

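V-block is seated at (275,217) px in the blue cutout, with its top at 0.057 as it should be. Next, the tape.

Call:
{"method": "move_arm", "body": {
  "moves": [
    [-0.5, -0.2, 0, 0, 0, -0.041],
    [-0.86, -0.293, 0, 0, 0, -0.041],
    [-0.86, -0.293, 0, 0, 0, -0.041],
    [-0.86, -0.293, 0, 0, 0, -0.041],
    [-0.86, -0.293, 0, 0, 0, -0.041],
    [-0.86, -0.293, 0, 0, 0, -0.041],
    [-0.86, -0.293, 0, 0, 0, -0.041],
    [-0.86, -0.293, 0, 0, 0, -0.041],
    [-0.86, -0.293, 0, 0, 0, -0.041],
    [-0.86, -0.293, 0, 0, 0, -0.041]
  ]
}}

```text
time_s: 12.8
eef_pos: [0.4283, -0.1486, 0.1997]
tool_rot: [3.142, 0.0, 0.086]
contact_force: [-0.5, 0.6, 0.2]
opening: 0.0644
grip_force: 0.0
```

Call:
{"method": "move_arm", "body": {
  "moves": [
    [0, 0, 0, 0, 0, 0],
    [0, 0, 0, 0, 0, 0],
    [0, 0, 0, 0, 0, 0],
    [0, 0, 0.2, 0, 0, 0],
    [0, 0, 0.2, 0, 0, 0],
    [0, 0, 0.2, 0, 0, 0],
    [0, 0, 0.2, 0, 0, 0],
    [0, 0, 0.2, 0, 0, 0],
    [0, 0, 0, 0, 0, 0],
    [0, 0, 0, 0, 0, 0]
  ]
}}

```text
time_s: 13.63
eef_pos: [0.4294, -0.1489, 0.1741]
tool_rot: [-3.141, 0.001, 0.086]
contact_force: [0.7, -0.5, 0.1]
opening: 0.0639
grip_force: 0.0
```

```bash
cat > obj.py <<'E'
from h import *
def obj(x,y,lo,hi,f,r=.04):
    s=env.get_state(); print(s['eef_pos'],s['tool_rot'],s['opening'],s['time_s'])
    im,d,p,T=grab('wrist'); cv2.imwrite(f'pics/{f}.png',im[:,:,::-1]); P=cloud(d,p,T)
    m=(P[:,:,2]>lo)&(P[:,:,2]<hi)&(abs(P[:,:,0]-x)<r)&(abs(P[:,:,1]-y)<r)
    m=cv2.morphologyEx(m.astype(np.uint8),cv2.MORPH_OPEN,np.ones((3,3)))>0
    print(cv2.minAreaRect((P[m][:,:2]*1000).astype(np.float32)), P[m][:,2].mean())
E
python3 -c "
from obj import *
obj(.431,-.146,.069,.081,'w5')"
```

```text
[ 0.42937377 -0.14886198  0.17408656] [-3.14098060e+00  1.02720584e-03  8.62814890e-02] 0.06389580916308274 13.6333
((430.78814697265625, -146.83935546875), (61.48474884033203, 39.958377838134766), 4.9204816818237305) 0.07413489529613433
```

Call:
{"method": "move_arm", "body": {
  "moves": [
    [0.06, -0.08, 0, 0, 0, 0],
    [0, 0, 0.33, 0, 0, 0],
    [0, 0, 0.33, 0, 0, 0],
    [0, 0, 0.33, 0, 0, 0],
    [0, 0, 0.33, 0, 0, 0],
    [0, 0, 0.33, 0, 0, 0],
    [0, 0, 0.33, 0, 0, 0],
    [0, 0, 0.33, 0, 0, 0],
    [0, 0, 0.33, 0, 0, 0],
    [0, 0, 0, 0, 0, 0]
  ]
}}

```text
time_s: 14.52
eef_pos: [0.4299, -0.1464, 0.1069]
tool_rot: [-3.14, 0.003, 0.086]
contact_force: [-0.0, -0.6, -1.0]
opening: 0.0639
grip_force: 0.0
```

Call:
{"method": "move_arm", "body": {
  "moves": [
    [0, 0, 0, 0, 0, 0],
    [0, 0, 0, 0, 0, 0],
    [0, 0, 0, 0, 0, 0],
    [0, 0, 0, 0, 0, 0],
    [0, 0, 0, 0, 0, 0],
    [0, 0, 0, 0, 0, 0],
    [0, 0, 0, 0, 0, 0],
    [0, 0, 0, 0, 0, 0],
    [0, 0, 0, 0, 0, 0],
    [0, 0, 0, 0, 0, 0]
  ],
  "claw": 0.5
}}

```text
time_s: 15.35
eef_pos: [0.431, -0.147, 0.1089]
tool_rot: [3.141, -0.0, 0.086]
contact_force: [1.0, -0.0, 0.5]
opening: 0.0392
grip_force: 41.3
```

Call:
{"method": "move_arm", "body": {
  "moves": [
    [0, 0, -0.3, 0, 0, 0],
    [0, 0, -0.4, 0, 0, 0],
    [0, 0, -0.4, 0, 0, 0.05],
    [0, 0, -0.4, 0, 0, 0.05],
    [0, 0, -0.4, 0, 0, 0.05],
    [0, 0, -0.4, 0, 0, 0.05],
    [0, 0, -0.4, 0, 0, 0.05],
    [0, 0, -0.4, 0, 0, 0.05],
    [0, 0, -0.4, 0, 0, 0.05],
    [0, 0, -0.3, 0, 0, 0.05]
  ]
}}

```text
time_s: 16.18
eef_pos: [0.4305, -0.1467, 0.2044]
tool_rot: [-3.142, 0.0, 0.054]
contact_force: [0.4, -0.3, -3.1]
opening: 0.04
grip_force: 40.9
```

Call:
{"method": "move_arm", "body": {
  "moves": [
    [0.5, -0.06, 0, 0, 0, 0],
    [0.85, -0.1, 0, 0, 0, 0],
    [0.85, -0.1, 0, 0, 0, 0],
    [0.85, -0.1, 0, 0, 0, 0],
    [0.85, -0.1, 0, 0, 0, 0],
    [0.85, -0.1, 0, 0, 0, 0],
    [0.85, -0.1, 0, 0, 0, 0],
    [0.85, -0.1, 0, 0, 0, 0],
    [0.85, -0.1, 0, 0, 0, 0],
    [0.85, -0.1, 0, 0, 0, 0]
  ]
}}

```text
time_s: 17.02
eef_pos: [0.6343, -0.1111, 0.2025]
tool_rot: [-3.141, 0.001, 0.054]
contact_force: [-0.1, 0.6, -2.3]
opening: 0.0395
grip_force: 41.0
```

Call:
{"method": "move_arm", "body": {
  "moves": [
    [0, 0, 0, 0, 0, 0],
    [0, 0, 0, 0, 0, 0],
    [0, 0, 0, 0, 0, 0],
    [0, 0, 0.4, 0, 0, 0],
    [0, 0, 0.5, 0, 0, 0],
    [0, 0, 0.5, 0, 0, 0],
    [0, 0, 0.4, 0, 0, 0],
    [0, 0, 0, 0, 0, 0],
    [0, 0, 0, 0, 0, 0],
    [0, 0, 0, 0, 0, 0]
  ]
}}

```text
time_s: 17.85
eef_pos: [0.6331, -0.112, 0.1591]
tool_rot: [3.141, -0.001, 0.054]
contact_force: [-0.5, -0.4, -3.1]
opening: 0.0397
grip_force: 40.9
```

Down from 0.159 to about 0.1015, then open.

Call:
{"method": "move_arm", "body": {
  "moves": [
    [0, 0, 0.4, 0, 0, 0],
    [0, 0, 0.5, 0, 0, 0],
    [0, 0, 0.5, 0, 0, 0],
    [0, 0, 0.4, 0, 0, 0],
    [0, 0, 0.26, 0, 0, 0],
    [0, 0, 0.14, 0, 0, 0],
    [0, 0, 0.07, 0, 0, 0],
    [0, 0, 0.04, 0, 0, 0],
    [0, 0, 0, 0, 0, 0],
    [0, 0, 0, 0, 0, 0]
  ]
}}

```text
time_s: 18.68
eef_pos: [0.6334, -0.112, 0.1015]
tool_rot: [3.141, -0.001, 0.054]
contact_force: [0.2, 1.3, -3.1]
opening: 0.0393
grip_force: 41.0
```

Call:
{"method": "move_arm", "body": {
  "moves": [
    [0, 0, 0, 0, 0, 0],
    [0, 0, 0, 0, 0, 0],
    [0, 0, 0, 0, 0, 0],
    [0, 0, 0, 0, 0, 0],
    [0, 0, 0, 0, 0, 0],
    [0, 0, 0, 0, 0, 0],
    [0, 0, 0, 0, 0, 0],
    [0, 0, 0, 0, 0, 0],
    [0, 0, 0, 0, 0, 0],
    [0, 0, 0, 0, 0, 0]
  ],
  "claw": -0.5
}}

```text
time_s: 19.52
eef_pos: [0.633, -0.1119, 0.1009]
tool_rot: [3.142, 0.0, 0.054]
contact_force: [0.8, -0.8, 0.2]
opening: 0.0642
grip_force: 0.0
```

Call:
{"method": "move_arm", "body": {
  "moves": [
    [0, 0, -0.3, 0, 0, 0],
    [0, 0, -0.4, 0, 0, 0],
    [0, 0, -0.4, 0, 0, 0],
    [0, 0, -0.4, 0, 0, 0],
    [0, 0, -0.4, 0, 0, 0],
    [0, 0, -0.4, 0, 0, 0],
    [0, 0, -0.4, 0, 0, 0],
    [0, 0, -0.5, 0, 0, 0],
    [0, 0, -0.5, 0, 0, 0],
    [0, 0, -0.3, 0, 0, 0]
  ]
}}

```text
time_s: 20.35
eef_pos: [0.6335, -0.112, 0.2031]
tool_rot: [3.141, -0.002, 0.054]
contact_force: [0.5, -0.3, 0.3]
opening: 0.0641
grip_force: 0.0
```

```bash
python3 -c "
from cut import *
from obj import *
cuts('w6'); obj(.633,-.112,.06,.072,'w6b')"
```

```text
[ 0.63347166 -0.11198262  0.20307771] [ 3.14072178e+00 -2.32213793e-03  5.42248693e-02] 0.064120840934284 20.35
blue 0.0133 ((637.0027465820312, -204.1033935546875), (57.58161544799805, 56.62641143798828), 2.932431221008301)
yellow 0.0131 ((632.1998291015625, -113.188232421875), (75.97348022460938, 54.462730407714844), 3.2601571083068848)
red 0.0131 ((626.922607421875, -21.50006675720215), (59.73402786254883, 58.78097152709961), 87.39054870605469)
green 0.0131 ((622.3782348632812, 70.92581176757812), (98.45855712890625, 33.806396484375), 3.9512267112731934)
[ 0.63409334 -0.11215224  0.20421307] [ 3.13989154 -0.00454885  0.05425004] 0.06397826004427754 20.4
((633.0194702148438, -111.8565444946289), (61.45418930053711, 40.09367752075195), 3.003270387649536) 0.06613015524413006
```

View pics/w6.png

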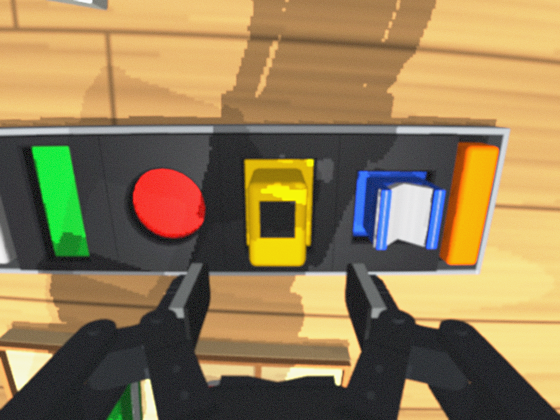

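Tape is seated at (278,215) px, 1.5 mm from its cutout centre. Next, the hole saw.

Call:
{"method": "move_arm", "body": {
  "moves": [
    [-0.5, -0.15, 0, 0, 0, 0],
    [-0.853, -0.248, 0, 0, 0, 0],
    [-0.853, -0.248, 0, 0, 0, 0],
    [-0.853, -0.248, 0, 0, 0, 0],
    [-0.853, -0.248, 0, 0, 0, 0],
    [-0.853, -0.248, 0, 0, 0, 0],
    [-0.853, -0.248, 0, 0, 0, 0],
    [-0.853, -0.248, 0, 0, 0, 0],
    [-0.853, -0.248, 0, 0, 0, 0],
    [-0.853, -0.248, 0, 0, 0, 0]
  ],
  "claw": -0.65
}}

```text
time_s: 21.28
eef_pos: [0.4241, -0.063, 0.2003]
tool_rot: [-3.141, 0.001, 0.054]
contact_force: [-0.6, -0.2, -0.5]
opening: 0.0705
grip_force: 0.0
```

Call:
{"method": "move_arm", "body": {
  "moves": [
    [0, 0, 0, 0, 0, 0],
    [0, 0, 0, 0, 0, 0],
    [0, 0, 0, 0, 0, 0],
    [0, 0, 0.2, 0, 0, 0],
    [0, 0, 0.2, 0, 0, 0],
    [0, 0, 0.2, 0, 0, 0],
    [0, 0, 0.2, 0, 0, 0],
    [0, 0, 0, 0, 0, 0],
    [0, 0, 0, 0, 0, 0],
    [0, 0, 0, 0, 0, 0]
  ]
}}

```text
time_s: 22.12
eef_pos: [0.4257, -0.0635, 0.1808]
tool_rot: [-3.142, 0.0, 0.054]
contact_force: [-0.5, 0.2, -1.0]
opening: 0.0703
grip_force: 0.0
```

```bash
python3 -c "
from obj import *
obj(.426,-.0634,.064,.072,'w7',.035)"
```

```text
[ 0.42574582 -0.06349217  0.1807556 ] [-3.14158678e+00  2.15274702e-04  5.42049473e-02] 0.07029912851412567 22.1167
((426.49261474609375, -63.816410064697266), (46.95596694946289, 47.03725051879883), 81.88639068603516) 0.06813930185958911
```

Call:
{"method": "move_arm", "body": {
  "moves": [
    [0.03, 0, 0.3, 0, 0, 0],
    [0, 0, 0.37, 0, 0, 0],
    [0, 0, 0.37, 0, 0, 0],
    [0, 0, 0.37, 0, 0, 0],
    [0, 0, 0.37, 0, 0, 0],
    [0, 0, 0.37, 0, 0, 0],
    [0, 0, 0.37, 0, 0, 0],
    [0, 0, 0.3, 0, 0, 0],
    [0, 0, 0.17, 0, 0, 0],
    [0, 0, 0, 0, 0, 0]
  ]
}}

```text
time_s: 23.0
eef_pos: [0.4259, -0.0633, 0.1053]
tool_rot: [-3.141, 0.002, 0.054]
contact_force: [-0.5, -0.4, 0.8]
opening: 0.0706
grip_force: 0.0
```

Call:
{"method": "move_arm", "body": {
  "moves": [
    [0, 0, 0, 0, 0, 0],
    [0, 0, 0, 0, 0, 0],
    [0, 0, 0, 0, 0, 0],
    [0, 0, 0, 0, 0, 0],
    [0, 0, 0, 0, 0, 0],
    [0, 0, 0, 0, 0, 0],
    [0, 0, 0, 0, 0, 0],
    [0, 0, 0, 0, 0, 0],
    [0, 0, 0, 0, 0, 0],
    [0, 0, 0, 0, 0, 0]
  ],
  "claw": 0.5
}}

```text
time_s: 23.83
eef_pos: [0.4268, -0.0636, 0.1066]
tool_rot: [3.141, -0.001, 0.054]
contact_force: [0.1, -0.1, 5.8]
opening: 0.0468
grip_force: 41.4
```

Call:
{"method": "move_arm", "body": {
  "moves": [
    [0, 0, -0.3, 0, 0, 0],
    [0, 0, -0.4, 0, 0, 0],
    [0, 0, -0.4, 0, 0, 0],
    [0, 0, -0.4, 0, 0, 0],
    [0, 0, -0.4, 0, 0, 0],
    [0, 0, -0.4, 0, 0, 0],
    [0, 0, -0.4, 0, 0, 0],
    [0, 0, -0.4, 0, 0, 0],
    [0, 0, -0.4, 0, 0, 0],
    [0, 0, -0.3, 0, 0, 0]
  ]
}}

```text
time_s: 24.67
eef_pos: [0.426, -0.0633, 0.2019]
tool_rot: [3.142, 0.0, 0.054]
contact_force: [-0.3, 1.2, -1.5]
opening: 0.047
grip_force: 41.4
```

Call:
{"method": "move_arm", "body": {
  "moves": [
    [0.5, -0.084, 0, 0, 0, 0],
    [0.849, -0.124, 0, 0, 0, 0],
    [0.849, -0.124, 0, 0, 0, 0],
    [0.849, -0.124, 0, 0, 0, 0],
    [0.849, -0.124, 0, 0, 0, 0],
    [0.849, -0.124, 0, 0, 0, 0],
    [0.849, -0.124, 0, 0, 0, 0],
    [0.849, -0.124, 0, 0, 0, 0],
    [0.849, -0.124, 0, 0, 0, 0],
    [0.849, -0.124, 0, 0, 0, 0]
  ]
}}

```text
time_s: 25.5
eef_pos: [0.6295, -0.0216, 0.1998]
tool_rot: [-3.141, 0.001, 0.054]
contact_force: [-0.2, 0.1, -1.1]
opening: 0.0471
grip_force: 41.4
```

Call:
{"method": "move_arm", "body": {
  "moves": [
    [0, 0, 0, 0, 0, 0],
    [0, 0, 0, 0, 0, 0],
    [0, 0, 0, 0, 0, 0],
    [0, 0, 0.4, 0, 0, 0],
    [0, 0, 0.5, 0, 0, 0],
    [0, 0, 0.5, 0, 0, 0],
    [0, 0, 0.4, 0, 0, 0],
    [0, 0, 0, 0, 0, 0],
    [0, 0, 0, 0, 0, 0],
    [0, 0, 0, 0, 0, 0]
  ]
}}

```text
time_s: 26.33
eef_pos: [0.6281, -0.0226, 0.1565]
tool_rot: [3.141, -0.001, 0.054]
contact_force: [0.7, -0.2, -1.2]
opening: 0.047
grip_force: 41.4
```

```bash
python3 -c "
from obj import *
im,_,_,_=grab('wrist'); cv2.imwrite('pics/w8.png',im[:,:,::-1])"
```

```text
(no output)
```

View pics/w8.png

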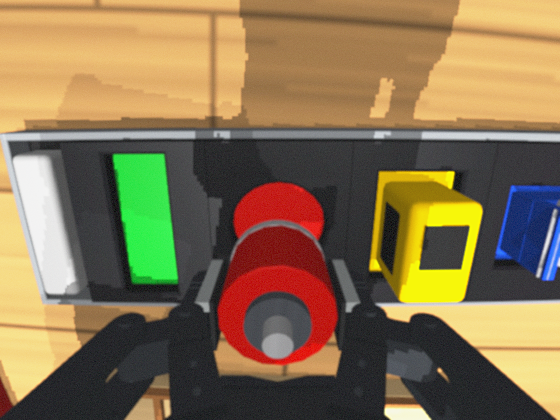

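Hole saw is upright in the grip, centred over the red cutout at (279,230) px. I lower and release it.

Call:
{"method": "move_arm", "body": {
  "moves": [
    [0, 0, 0.4, 0, 0, 0],
    [0, 0, 0.5, 0, 0, 0],
    [0, 0, 0.5, 0, 0, 0],
    [0, 0, 0.4, 0, 0, 0],
    [0, 0, 0.25, 0, 0, 0],
    [0, 0, 0.14, 0, 0, 0],
    [0, 0, 0.07, 0, 0, 0],
    [0, 0, 0.02, 0, 0, 0],
    [0, 0, 0, 0, 0, 0],
    [0, 0, 0, 0, 0, 0]
  ]
}}

```text
time_s: 27.22
eef_pos: [0.6284, -0.0225, 0.0997]
tool_rot: [3.141, -0.001, 0.054]
contact_force: [-0.0, -0.2, -2.1]
opening: 0.047
grip_force: 41.4
```

Call:
{"method": "move_arm", "body": {
  "moves": [
    [0, 0, 0, 0, 0, 0],
    [0, 0, 0, 0, 0, 0],
    [0, 0, 0, 0, 0, 0],
    [0, 0, 0, 0, 0, 0],
    [0, 0, 0, 0, 0, 0],
    [0, 0, 0, 0, 0, 0],
    [0, 0, 0, 0, 0, 0],
    [0, 0, 0, 0, 0, 0],
    [0, 0, 0, 0, 0, 0],
    [0, 0, 0, 0, 0, 0]
  ],
  "claw": -0.6
}}

```text
time_s: 28.05
eef_pos: [0.628, -0.0225, 0.0991]
tool_rot: [3.142, 0.0, 0.054]
contact_force: [-0.6, -0.8, -0.1]
opening: 0.0681
grip_force: 0.0
```

Call:
{"method": "move_arm", "body": {
  "moves": [
    [0, 0, -0.3, 0, 0, 0],
    [0, 0, -0.4, 0, 0, 0],
    [0, 0, -0.4, 0, 0, 0],
    [0, 0, -0.4, 0, 0, 0],
    [0, 0, -0.4, 0, 0, 0],
    [0, 0, -0.4, 0, 0, 0],
    [0, 0, -0.4, 0, 0, 0],
    [0, 0, -0.5, 0, 0, 0],
    [0, 0, -0.5, 0, 0, 0],
    [0, 0, -0.3, 0, 0, 0]
  ]
}}

```text
time_s: 28.88
eef_pos: [0.6285, -0.0225, 0.2013]
tool_rot: [3.141, -0.002, 0.054]
contact_force: [-0.3, 0.2, -0.1]
opening: 0.0687
grip_force: 0.0
```

```bash
python3 -c "
from cut import *
from obj import *
cuts('w9'); obj(.628,-.0225,.054,.066,'w9b')"
```

```text
[ 0.62849125 -0.02250242  0.20127853] [ 3.14104524e+00 -2.39257484e-03  5.42544425e-02] 0.06871098025131298 28.8833
blue 0.0137 ((637.2678833007812, -205.3208465576172), (58.92625427246094, 52.856590270996094), 0.7225127220153809)
yellow 0.0131 ((632.943359375, -114.06177520751953), (75.74234008789062, 52.245975494384766), 2.4646923542022705)
red 0.0132 ((637.9507446289062, -23.410301208496094), (61.652061462402344, 37.18022918701172), 88.96341705322266)
green 0.0131 ((622.76318359375, 68.64306640625), (97.4342269897461, 36.029083251953125), 3.5958211421966553)
[ 0.6290979  -0.02260113  0.20238022] [ 3.14053481 -0.00463469  0.05426038] 0.06834009124364647 28.9333
((627.847412109375, -22.558061599731445), (47.362403869628906, 46.62295150756836), 3.433854818344116) 0.06110028354852476
```

View pics/w9.png

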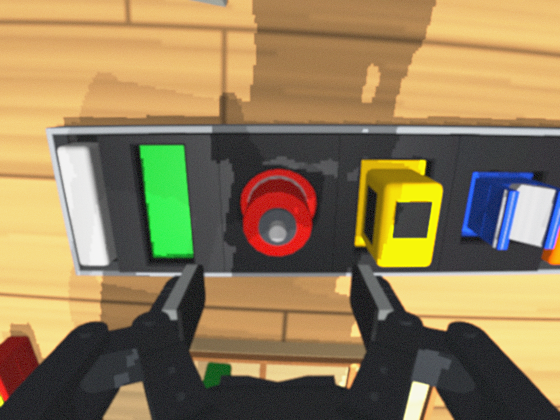

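Hole saw is seated at (278,215) px. Last, the level.

Call:
{"method": "move_arm", "body": {
  "moves": [
    [-0.5, -0.1, 0, 0, 0, 0.117],
    [-0.834, -0.21, 0, 0, 0, 0.117],
    [-0.834, -0.21, 0, 0, 0, 0.117],
    [-0.834, -0.21, 0, 0, 0, 0.117],
    [-0.834, -0.21, 0, 0, 0, 0.117],
    [-0.834, -0.21, 0, 0, 0, 0.117],
    [-0.834, -0.21, 0, 0, 0, 0.117],
    [-0.834, -0.21, 0, 0, 0, 0.117],
    [-0.834, -0.21, 0, 0, 0, 0.117],
    [-0.834, -0.21, 0, 0, 0, 0.117]
  ],
  "claw": -0.3
}}

```text
time_s: 29.82
eef_pos: [0.4259, 0.0255, 0.1986]
tool_rot: [3.142, 0.001, -0.04]
contact_force: [0.2, -1.0, -0.1]
opening: 0.0553
grip_force: 0.0
```

Call:
{"method": "move_arm", "body": {
  "moves": [
    [0, 0, 0, 0, 0, 0],
    [0, 0, 0, 0, 0, 0],
    [0, 0, 0, 0, 0, 0],
    [0, 0, 0.2, 0, 0, 0],
    [0, 0, 0.2, 0, 0, 0],
    [0, 0, 0.2, 0, 0, 0],
    [0, 0, 0.2, 0, 0, 0],
    [0, 0, 0, 0, 0, 0],
    [0, 0, 0, 0, 0, 0],
    [0, 0, 0, 0, 0, 0]
  ]
}}

```text
time_s: 30.65
eef_pos: [0.4275, 0.0252, 0.179]
tool_rot: [3.142, 0.0, -0.039]
contact_force: [-0.2, 0.6, 0.2]
opening: 0.0555
grip_force: 0.0
```

```bash
python3 -c "
from obj import *
obj(.4277,.0258,.064,.074,'w10',.05)"
```

```text
[0.42754987 0.0251819  0.17899434] [ 3.14154163e+00  2.15912685e-04 -3.94898351e-02] 0.05546589323389973 30.65
((427.8001708984375, 26.451255798339844), (24.06831932067871, 83.53133392333984), 87.1883316040039) 0.06823214944155997
```

Call:
{"method": "move_arm", "body": {
  "moves": [
    [0.01, -0.05, 0.3, 0, 0, 0.12],
    [0, 0, 0.35, 0, 0, 0],
    [0, 0, 0.35, 0, 0, 0],
    [0, 0, 0.35, 0, 0, 0],
    [0, 0, 0.35, 0, 0, 0],
    [0, 0, 0.35, 0, 0, 0],
    [0, 0, 0.35, 0, 0, 0],
    [0, 0, 0.24, 0, 0, 0],
    [0, 0, 0.12, 0, 0, 0],
    [0, 0, 0, 0, 0, 0]
  ]
}}

```text
time_s: 31.53
eef_pos: [0.4273, 0.0265, 0.1093]
tool_rot: [3.142, 0.002, -0.049]
contact_force: [0.3, 0.0, 0.2]
opening: 0.0554
grip_force: 0.0
```

Call:
{"method": "move_arm", "body": {
  "moves": [
    [0, 0, 0, 0, 0, 0],
    [0, 0, 0, 0, 0, 0],
    [0, 0, 0, 0, 0, 0],
    [0, 0, 0, 0, 0, 0],
    [0, 0, 0, 0, 0, 0],
    [0, 0, 0, 0, 0, 0],
    [0, 0, 0, 0, 0, 0],
    [0, 0, 0, 0, 0, 0],
    [0, 0, 0, 0, 0, 0],
    [0, 0, 0, 0, 0, 0]
  ],
  "claw": 0.8
}}

```text
time_s: 32.37
eef_pos: [0.4282, 0.0264, 0.1106]
tool_rot: [3.141, -0.001, -0.049]
contact_force: [-0.9, -0.2, 6.3]
opening: 0.0238
grip_force: 40.4
```

Call:
{"method": "move_arm", "body": {
  "moves": [
    [0, 0, -0.3, 0, 0, 0],
    [0, 0, -0.4, 0, 0, 0],
    [0, 0, -0.4, 0, 0, -0.15],
    [0, 0, -0.4, 0, 0, -0.17],
    [0, 0, -0.4, 0, 0, -0.17],
    [0, 0, -0.4, 0, 0, -0.17],
    [0, 0, -0.4, 0, 0, -0.17],
    [0, 0, -0.4, 0, 0, -0.17],
    [0, 0, -0.3, 0, 0, -0.17],
    [0, 0, -0.2, 0, 0, -0.12]
  ]
}}

```text
time_s: 33.2
eef_pos: [0.4276, 0.0265, 0.2009]
tool_rot: [3.141, -0.0, 0.055]
contact_force: [0.4, -0.0, -0.6]
opening: 0.0233
grip_force: 39.5
```

Call:
{"method": "move_arm", "body": {
  "moves": [
    [0.5, -0.086, 0, 0, 0, 0],
    [0.823, -0.126, 0, 0, 0, 0],
    [0.823, -0.126, 0, 0, 0, 0],
    [0.823, -0.126, 0, 0, 0, 0],
    [0.823, -0.126, 0, 0, 0, 0],
    [0.823, -0.126, 0, 0, 0, 0],
    [0.823, -0.126, 0, 0, 0, 0],
    [0.823, -0.126, 0, 0, 0, 0],
    [0.823, -0.126, 0, 0, 0, 0],
    [0.823, -0.126, 0, 0, 0, 0]
  ]
}}

```text
time_s: 34.03
eef_pos: [0.625, 0.0682, 0.1988]
tool_rot: [-3.141, 0.001, 0.054]
contact_force: [0.0, -0.2, -0.7]
opening: 0.0233
grip_force: 39.5
```

Call:
{"method": "move_arm", "body": {
  "moves": [
    [0, 0, 0, 0, 0, 0],
    [0, 0, 0, 0, 0, 0],
    [0, 0, 0, 0, 0, 0],
    [0, 0, 0.4, 0, 0, 0],
    [0, 0, 0.5, 0, 0, 0],
    [0, 0, 0.4, 0, 0, 0],
    [0, 0, 0.3, 0, 0, 0],
    [0, 0, 0, 0, 0, 0],
    [0, 0, 0, 0, 0, 0],
    [0, 0, 0, 0, 0, 0]
  ]
}}

```text
time_s: 34.87
eef_pos: [0.6237, 0.0676, 0.1605]
tool_rot: [3.141, -0.001, 0.054]
contact_force: [0.6, -0.5, -1.9]
opening: 0.0235
grip_force: 39.5
```

```bash
python3 -c "
from cut import *
cuts('w11')"
```

```text
[0.6236855  0.06756357 0.16047878] [ 3.14148154e+00 -7.74580394e-04  5.40408721e-02] 0.02351426082867368 34.8667
yellow 0.0133 ((635.1915283203125, -100.22964477539062), (35.84540939331055, 81.58541870117188), 72.01026916503906)
red 0.0134 ((633.3754272460938, -18.354278564453125), (38.09504699707031, 62.00780487060547), 44.562469482421875)
green 0.013 ((656.7423095703125, 68.53569030761719), (27.76194190979004, 38.24805450439453), 2.910043954849243)
```

View pics/w11.png

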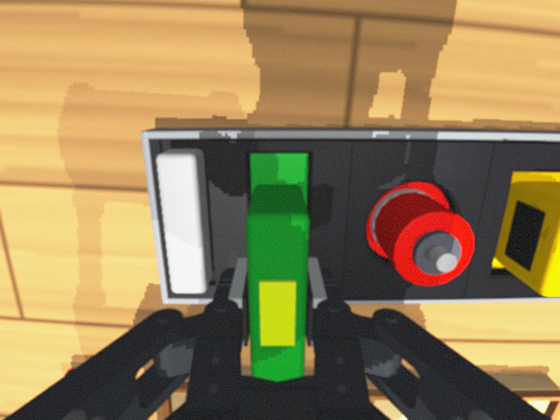

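Level is aligned over the green cutout at (279,200) px. I lower and release it.

Call:
{"method": "move_arm", "body": {
  "moves": [
    [-0.04, 0, 0.4, 0, 0, 0],
    [0, 0, 0.5, 0, 0, 0],
    [0, 0, 0.5, 0, 0, 0],
    [0, 0, 0.4, 0, 0, 0],
    [0, 0, 0.25, 0, 0, 0],
    [0, 0, 0.14, 0, 0, 0],
    [0, 0, 0.07, 0, 0, 0],
    [0, 0, 0.02, 0, 0, 0],
    [0, 0, 0, 0, 0, 0],
    [0, 0, 0, 0, 0, 0]
  ]
}}

```text
time_s: 35.75
eef_pos: [0.6229, 0.0676, 0.1037]
tool_rot: [3.141, -0.001, 0.054]
contact_force: [-0.4, -0.7, -0.9]
opening: 0.0236
grip_force: 39.5
```

Call:
{"method": "move_arm", "body": {
  "moves": [
    [0, 0, 0, 0, 0, 0],
    [0, 0, 0, 0, 0, 0],
    [0, 0, 0, 0, 0, 0],
    [0, 0, 0, 0, 0, 0],
    [0, 0, 0, 0, 0, 0],
    [0, 0, 0, 0, 0, 0],
    [0, 0, 0, 0, 0, 0],
    [0, 0, 0, 0, 0, 0],
    [0, 0, 0, 0, 0, 0],
    [0, 0, 0, 0, 0, 0]
  ],
  "claw": -0.2
}}

```text
time_s: 36.58
eef_pos: [0.6225, 0.0676, 0.1031]
tool_rot: [3.142, 0.0, 0.054]
contact_force: [-0.6, 0.1, -0.8]
opening: 0.0513
grip_force: 0.0
```

Call:
{"method": "move_arm", "body": {
  "moves": [
    [0, 0, -0.3, 0, 0, 0],
    [0, 0, -0.4, 0, 0, 0],
    [0, 0, -0.4, 0, 0, 0],
    [0, 0, -0.4, 0, 0, 0],
    [0, 0, -0.4, 0, 0, 0],
    [0, 0, -0.4, 0, 0, 0],
    [0, 0, -0.5, 0, 0, 0],
    [0, 0, -0.5, 0, 0, 0],
    [0, 0, -0.5, 0, 0, 0],
    [0, 0, -0.3, 0, 0, 0]
  ]
}}

```text
time_s: 37.42
eef_pos: [0.623, 0.0676, 0.208]
tool_rot: [3.141, -0.003, 0.054]
contact_force: [-1.3, -0.0, 0.8]
opening: 0.0515
grip_force: 0.0
```

Call:
{"method": "move_arm", "body": {
  "moves": [
    [-0.5, 0, -0.5, 0, 0, 0],
    [-0.5, 0, -0.5, 0, 0, 0],
    [-0.5, 0, -0.5, 0, 0, 0],
    [-0.5, 0, -0.5, 0, 0, 0],
    [0, 0, 0, 0, 0, 0],
    [0, 0, 0, 0, 0, 0],
    [0, 0, 0, 0, 0, 0],
    [0, 0, 0, 0, 0, 0],
    [0, 0, 0, 0, 0, 0],
    [0, 0, 0, 0, 0, 0]
  ]
}}

```text
time_s: 38.25
eef_pos: [0.5728, 0.0649, 0.2547]
tool_rot: [-3.142, 0.001, 0.054]
contact_force: [-0.5, 0.2, -1.5]
opening: 0.0515
grip_force: 0.0
```

```bash
python3 -c "
from obj import *
obj(.6235,.0675,.052,.068,'w12',.05)
obj(.639,-.205,.05,.064,'w12b',.035)
obj(.633,-.112,.06,.076,'w12c',.04)
obj(.628,-.0225,.054,.066,'w12d',.035)"
```

```text
[0.57278017 0.06487577 0.25474448] [-3.14154421e+00  1.26586549e-03  5.41540391e-02] 0.051485600091975156 38.25
((622.7442626953125, 67.75309753417969), (83.79737854003906, 24.140804290771484), 3.1704823970794678) 0.06025192548244861
[0.57273607 0.06486198 0.25483499] [-3.14157261e+00  1.18549737e-03  5.41558475e-02] 0.05123355523429342 38.3
((0.0, 0.0), (0.0, 0.0), 0.0) nan
[0.57270935 0.06484381 0.25499106] [3.14158131e+00 9.73766428e-04 5.41239089e-02] 0.05146052814885257 38.35
((632.7662353515625, -110.87046813964844), (61.35296630859375, 40.314414978027344), 2.884303331375122) 0.06587865712929147
[0.57269026 0.0648656  0.25512268] [3.14156266e+00 7.18962582e-04 5.41882387e-02] 0.05144012380873729 38.4
((627.3881225585938, -21.481645584106445), (46.78858184814453, 47.10311508178711), 2.2203009128570557) 0.06099288786845237obj.py:7: RuntimeWarning: Mean of empty slice.
  print(cv2.minAreaRect((P[m][:,:2]*1000).astype(np.float32)), P[m][:,2].mean())
  ret = ret.dtype.type(ret / rcount)
```

View pics/w12.png

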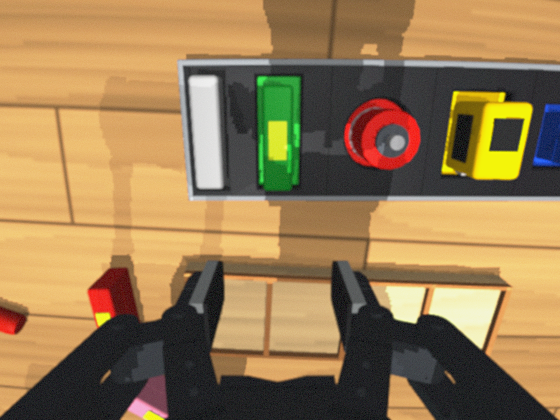

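The level at (278,133) px, hole saw at (383,135) and tape at (490,135) are all seated, with tops at the right heights. The V-block was checked earlier and has not been touched since. The hand is clear, so I hand the job in.

```bash
python3 -c "
from plant import env
print(env.hand_in())"
```

```text
the job is handed in; nothing more can be done
None
```

The V-block, tape measure, hole saw and spirit level were placed in that order from the orange end, each lowered into its own cutout; the camera checks put each within about 4 mm of its cutout's centre, the tin was never approached, and I handed the job in at about 38 s, though `hand_in` returned no verdict.

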